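Plate into its tray, tray home through the spring dust flap

TASK

Lay the rectangular five-hole plate flat in the parts tray that stands on the landing plate of the dust cabinet. Then take the tray by its upright grip and slide it through the spring flap into its empty bay until you feel it come fully home against the back stop, gently, without ramming it, so that the flap springs shut behind it. Let go, and leave the other parts and the neighbouring bay as they are.

Things in the scene. Friction and masses are not known exactly. Their poses are not given: they have to be found in the camera images.
- plate: Bare steel rectangular plate, 64 x 48 mm, 10 mm thick, with a 14 mm hole in the middle and a 9 mm hole near each corner; about 0.22 kg, lying flat on the bench among other steel parts. Origin: centre of its underside; x along the 64 mm side, y along the 48 mm side, z up.
- tray: Open aluminium tray on the landing plate, up to 10 mm off its bay's middle line and turned up to 0.09 rad. Body 110 mm long (x), 90 wide (y), its walls 23 mm high in front, 14 mm high over the rear half. A flat tongue (30 wide, 4 thick) runs from the rear wall to -x and carries an upright black grip. About 0.32 kg. Origin: centre of the body's underside; +x points to the wall (x = +55 mm) that goes in first.
- tray_in (a point): Middle of the tray's inner floor, 3 mm above the tray's underside, axes as the tray's. The inside is 104 mm long (x) and 84 mm wide (y), walls 3 mm thick.
- tray_grip (a point): Point to hold on the tray's upright black grip, a block 20 mm long (tray x) and 30 mm wide (tray y), its top 44 mm above the tray's underside. The point is on the block's middle, 30 mm above the underside, 187 mm behind the tray's origin (tray x = -187). Axes as the tray's. Pinch it across its 30 mm width.
- cabinet: Low grey dust cabinet fixed to the bench: two like bays side by side under a clear cover, 80 mm high (98 mm with its black clamp screws), 222 mm deep, flaps in front. Origin: on the bench under the middle of the flap of the bay to use; +x is the way into the bay, y across, z up. The neighbouring bay's middle is at y = -125 mm; it already holds its tray.
- landing (a point): Middle of the part of the flat landing plate in front of the bay to use, on its upper face, 4 mm above the bench; the plate reaches 310 mm out in front of the flaps and runs on level as the bay's floor. Axes as the cabinet's.
- mouth (a point): Middle of the bay's mouth on the floor, 7 mm in front of the flap; axes as the cabinet's. Bay 95 mm wide inside (2.5 mm clear of the tray each side), 58 mm high under the header. Two 14 mm high lead-in lips stand in front of it: about 96 mm apart at the mouth, widening to about 124 mm at 50 mm in front of it.
- bay (a point): Point on the bay's floor in mid-range of where the home tray's origin may lie: an adjustable back stop with a stiff rubber buffer (gives 1 mm per 12 N) meets the leading wall with the tray's origin anywhere from 19 mm before to 19 mm beyond this point, different each time, not measured: find it by feel. Home, the grip's middle is 54 to 92 mm out in front of the flap. Axes as the cabinet's.
- flap (a joint): Spring flap of the bay to use: steel sheet hinged at its top edge 60 mm above the bench, 53 mm long, its lower edge cut out 44 mm wide, 13 mm high for the tongue. 0 = hanging shut, grows as it swings into the bay, at most 1.45 rad. It rides on the tray's walls and shuts once the rear wall is about 36 mm past it. Flap and sliding resist the tray with up to about 10 N, less once it has snapped shut.
- tray2: The neighbouring bay's tray, same shape as the tray, already home behind its own flap with a bolt in it, its grip standing out in front. Leave it. Origin and axes as for the tray.
- flange: Bystander: round turned steel flange, 62 mm diameter, 30 mm high with its hub, among the parts on the bench. Origin: centre of its underside.
- yoke: Bystander: dark steel universal-joint yoke standing on its hub with two ears up, 56 mm wide, 78 mm high. Origin: centre of its underside.
- oiler: Bystander: blue plastic bottle, 56 mm diameter, 150 mm high. Origin: centre of its underside.

How it is judged:
On the way, in this order (a step that is already met when the one before it is completed fails the run):
1. the plate lies flat in the tray and is let go, while the tray still stands outside its bay (x of plate in the frame of tray between -0.03 and 0.03 m and y of plate in the frame of tray between -0.022 and 0.022 m and z of plate in the frame of tray below 0.006 m and angle between plate's own z axis and vertical below 0.12 rad and contact force between the fingers and plate below 0.1 N and x of tray in the frame of cabinet below -0.04 m), for 0.2 s.
2. the tray with the plate in it has been pushed home against the back stop (x of plate in the frame of tray between -0.03 and 0.03 m and y of plate in the frame of tray between -0.022 and 0.022 m and z of plate in the frame of tray below 0.006 m and angle between plate's own z axis and vertical below 0.12 rad and x of stop_pad in the frame of tray below 0.059 m and x of tray in the frame of cabinet above 0.08 m and y of tray in the frame of cabinet between -0.006 and 0.006 m), for 0.1 s.
At the end, for the whole second after the job is handed in: The plate lies flat inside the tray (its middle within 30 mm along and 22 mm across of the tray's middle); the tray is level in its bay with its leading wall within 2 mm of the back stop's face; the flap is shut behind it (under 0.06 rad); everything is at rest and let go (all of step 2 and value of joint flap below 0.06 rad and angle between tray's own z axis and vertical below 0.05 rad and linear speed of each of tray, plate below 0.02 m/s); the robot touches nothing.
It fails at once if the tray is rammed or jammed: more than 30 N between the tray and the back stop, or against the lips and walls of the bay (contact force between tray and stop_pad above 30 N or contact force between tray and cabinet above 30 N).
It fails at once if the plate is dropped into the tray instead of laid (falls at more than 0.7 m/s) (horizontal distance between plate and tray below 0.07 m and height (world z) of plate below 0.05 m and linear speed of plate above 0.7 m/s).
It fails at once if the neighbouring tray is moved by more than 8 mm (distance of tray2 from where it was at the start of the episode above 0.008 m).
It fails at once if another part on the bench is moved by more than 20 mm (distance of any of flange, yoke, oiler from where it was at the start of the episode above 0.02 m).
It also fails if it takes over 67 s, if anything falls off the work surface, if the arm or the gripper's body presses on something with over 40 N, if the wrist force passes 120 N, or if a joint passes its speed limit or range.

ROBOT

A 6-joint arm with a two-finger parallel gripper is mounted at the origin on the work surface. World frame = base frame: x ahead of the robot, y to its left, z up, the work surface at z = 0. Lengths are in m, angles in rad, forces in N, time in s.
With the tool pointing down it reaches from about 0.325 to 1 m from the base axis. Payload 5.1 kg.
Tool frame: the origin (TCP) lies on the centre line of the jaws, within the pads' length; the fingertips stand manip.tip_reach ahead of it and the grasp point (between the pads) lies 5 mm behind it (manip.tip_reach is the distance from the TCP to the fingertips, in m); y points along the fingers, x is the direction in which the jaws open and shut, and the axes are right-handed (so a half turn about y gives the same grasp; the last joint's range is limited). The gripper opens to 85 mm and grips with 20 to 120 N. Pads are 22 mm wide; open, the fingers measure 114 mm over their backs; the gripper's body (76 mm by 85 mm) begins 54 mm behind the grasp point. The pads swing forward as they close: fully open they stand 13 mm farther back than shut.
Start: joints at [1.116, 0.124, 1.65, -0, 1.367, -0.083], TCP at [0.236, 0.606, 0.215] pointing down, gripper open.
Joint ranges: [-2.61, 2.61], [-1.02, 2.33], [0.03, 2.71], [-1.35, 4.49], [0.32, 2.68], [-2.91, 2.91]. Speed limits (rad/s): [2.57, 2.57, 3.14, 3.14, 3.14, 3.14].

INTERFACE

Orientations are given as a unit quaternion [x, y, z, w].
In Python, from cell import manip gives the robot as it stands. The module is installed in compiled form; this text tells all that it offers.
- The arm moves only by the tool jog_arm, never from a script. Its argument "steps" is text: rows parted by semicolons, each of 7 numbers parted by spaces: the shift along the tool's x, y, z in m, then the turn, a rotation vector about the tool's x, y, z in degrees, then the finger opening in m, from 0 to 0.0854. A call has 1 to 12 rows; each row is the pose to reach, as a shift and turn from the pose commanded when the call began, along the tool's axes at that moment; what a row does not reach only later rows make up. A row lasts 1/12 s, in which the tool goes at most 41.7 mm and 7.16 degrees, less where a joint would pass 70% of its speed; a pose out of reach is approached as far as the arm can. A call with a gripper value outside its range is refused whole. The fingers move at their own pace and stop on an object; the grip force is fixed at half the most. Time passes only in rows, so rows that repeat a pose let the fingers close. It gives the time, the measured TCP pose, the force and the opening at its end, in the units of the state.
- manip.observe(): the state, without advancing time (a new reading comes with each control period).
- manip.snapshot(name): name is "scene" or "top" or "wrist"; returns (picture, depth): 480x640x3 uint8, blue, green, red; 480x640 float32, m along the optical axis (not along the pixel's ray), 0 where there is no reading.
- manip.get_calibration(name): a dict with "fx", "fy", "cx", "cy" (pixels), "eye" and "rotation" of the camera in the world; the wrist camera has in their place "T_tool_cam" (4x4, takes a point from camera to tool coordinates, whose origin is the TCP and whose axes are the tool frame's). Camera axes: x right, y down, z forward; pixel columns grow to the right and rows downward; lengths in m; the calibration is good to about 2 mm. The wrist camera is an equidistant fisheye: a pixel r from the principal point sees the ray r / f radians off the axis. A picture is of the moment at which its call begins: read the wrist's pose just before it. get_calibration takes no time and is no camera call.
- manip.job_done(): hands the job in, once; it reports no verdict.
The state is a dict: "t": time; "joint_positions": joint angles; "joint_vel": joint speeds; "joint_efforts": joint torques, N m; "tool_pos": TCP position; "tcp_rot": TCP orientation; "ft_force": force on the tool from outside, world axes, zero at the start; "torque": the same for the moment, N m; "finger_gap": finger opening in m.
Only numpy, scipy, OpenCV 4.12 (cv2) and the standard library are available. Lean on these libraries where they do the work, as an engineer would, in place of code of your own. Each camera call takes 0.05 s, during which the arm holds its last target. There are 200 camera calls.

## Working session

There is one attempt and no reset: what is moved stays moved. The work goes in short steps, Python scripts to look and compute and a tool call to move; the robot and the scene stay as the last step left them, time stands still between calls to the robot, and variables do not carry over. Pictures are saved under pics/ and viewed, about 8 in all and at most 12, crops included, and the job is handed in when it is done.

Besides the shell and the picture viewer there is one more tool, called after ">>>" as name(argument=value, ...), one argument or row to a line, values as JSON. jog_arm: Moves the arm, as the interface text tells. Its arguments: {"type":"object","properties":{"steps":{"type":"string"}},"required":["steps"]}

```bash
mkdir -p pics; python3 - <<'E'
from cell import manip
import cv2,numpy as np
print(manip.observe()); print(manip.tip_reach)
for n in ["scene","top","wrist"]:
    p,d=manip.snapshot(n); cv2.imwrite(f"pics/{n}0.png",p); np.save(f"pics/{n}0.npy",d)
    print(n,manip.get_calibration(n))
E
```

```text
{'t': 0.0, 'joint_positions': array([ 1.11640242e+00,  1.24493207e-01,  1.65167754e+00,  3.71134223e-05,
        1.36749005e+00, -8.26161586e-02]), 'joint_vel': array([ 0.00133167,  0.00042821, -0.00024803,  0.00123363,  0.00153387,
        0.00192541]), 'joint_efforts': array([ 1.66441525e-03, -4.23584747e+01, -3.65468681e+01,  1.91141498e-05,
        6.76866446e-03,  1.18827487e-05]), 'tool_pos': array([0.23587094, 0.60500409, 0.21375865]), 'tcp_rot': array([ 0.58414763,  0.39833166, -0.39961571, -0.58344728]), 'ft_force': array([-0.20537029, -0.03736515,  0.80309153]), 'torque': array([ 0.02746342, -0.03765091, -0.06515288]), 'finger_gap': 0.08543898938348513}
0.014
scene {'fx': 571.7480673925838, 'fy': 571.7480673925838, 'cx': 325.5561979051872, 'cy': 238.59427864494393, 'eye': array([1.50166251, 0.16659422, 0.88664867]), 'rotation': array([ 0.61241743,  0.67591808, -0.31089472, -0.2672529 ])}
top {'fx': 436.3577699745552, 'fy': 436.3577699745552, 'cx': 317.86688643562155, 'cy': 251.1047229134518, 'eye': array([0.37490413, 0.05912801, 1.09517575]), 'rotation': array([-0.68099114,  0.72460613, -0.07642869,  0.07318258])}
wrist {'fx': 371.64829954431775, 'fy': 371.64829954431775, 'cx': 316.32037377530327, 'cy': 239.62895858045536, 'T_tool_cam': array([[ 9.99999550e-01,  3.47326130e-04, -8.83091915e-04,
        -1.35985844e-04],
       [ 9.48098542e-04, -3.26512943e-01,  9.45192255e-01,
        -1.59315727e-01],
       [ 3.99490276e-05, -9.45192667e-01, -3.26513126e-01,
         8.36588277e-02],
       [ 0.00000000e+00,  0.00000000e+00,  0.00000000e+00,
         1.00000000e+00]])}
```

View pics/top0.png

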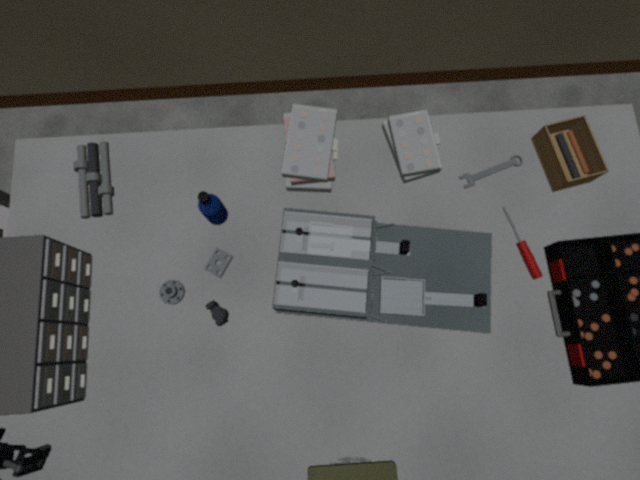

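View pics/scene0.png

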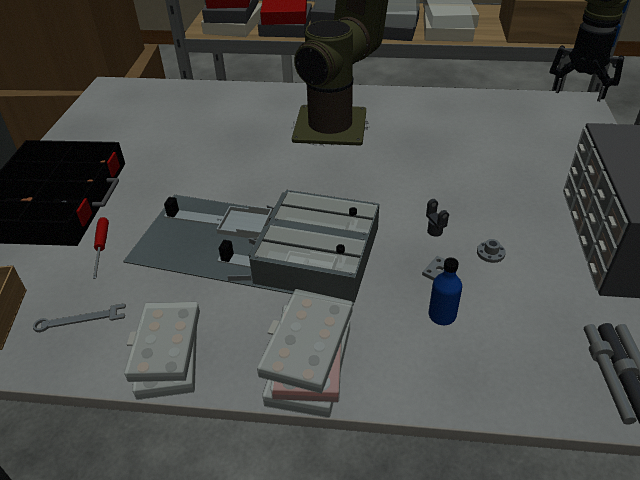

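The top view shows the plate at (219,262), between the yoke (217,313), flange (172,292) and oiler (212,208). The tray body is at (402,297) with its grip at (480,299). The cabinet's mouth is at about x=372, so the way in is image-left (world +y).

```bash
cat > h.py <<'E'
import cv2,numpy as np
from scipy.spatial.transform import Rotation as R
from cell import manip
def world(name,d,tool=None):
    c=manip.get_calibration(name); v,u=np.mgrid[:480,:640].astype(float)
    a=(u-c['cx'])/c['fx']; b=(v-c['cy'])/c['fy']
    if name=='wrist':
        r=np.hypot(a,b); k=np.where(r>1e-9,np.tan(np.minimum(r,1.5))/np.maximum(r,1e-9),1); a=a*k;b=b*k
    P=np.stack([a*d,b*d,d],-1)
    if name=='wrist':
        T=c['T_tool_cam']; P=P@T[:3,:3].T+T[:3,3]
        return P@R.from_quat(tool[1]).as_matrix().T+tool[0]
    return P@R.from_quat(c['rotation']).as_matrix().T+c['eye']
def rect(pts):
    (c,s,a)=cv2.minAreaRect((pts[:,:2]*1000).astype(np.float32)); return np.round(c,1),np.round(s,1),round(a,1)
def totool(v,q): return R.from_quat(q).inv().apply(v)
E
python3 - <<'E'
from h import *
d=np.load('pics/top0.npy');W=world('top',d)
def reg(u0,u1,v0,v1,z0,z1):
    w=W[v0:v1,u0:u1].reshape(-1,3); m=(w[:,2]>z0)&(w[:,2]<z1); return w[m]
for n,a in dict(plate=(200,237,243,282,.005,.02),grip=(470,490,288,310,.04,.06),grip2=(398,412,238,256,.03,.07),traytop=(376,428,272,320,.014,.035),tongue=(430,468,288,310,.006,.014),oiler=(190,232,185,228,.02,.2),yoke=(203,232,296,330,.02,.1),flange=(158,188,276,308,.008,.05),cab=(265,385,200,325,.06,.12),landing=(376,500,220,340,.002,.006)).items():
    p=reg(*a)
    if len(p)<4: print(n,len(p)); continue
    print(n,len(p),rect(p),'z',np.round(np.percentile(p[:,2],[5,50,95]),4),'mean',p.mean(0).round(4))
print('bench z',np.median(W[350:400,200:300,2]))
print(R.from_quat(manip.observe()['tcp_rot']).as_matrix().round(3))
im=cv2.imread('pics/top0.png');cv2.imwrite('pics/topcrop.png',cv2.resize(im[190:345,260:500],None,fx=3.3,fy=3.3,interpolation=2))
E
```

```text
plate 414 (array([604.3, 300.4]), array([66.4, 92.6]), 79.4) z [0.0058 0.0094 0.0126] mean [0.5954 0.3018 0.0094]
grip 109 (array([ 457.7, -338.6]), array([21.6, 30.5]), 80.0) z [0.0435 0.0469 0.0504] mean [ 0.4572 -0.3378  0.0469]
grip2 117 (array([ 600.1, -167.8]), array([20.4, 31.1]), 79.4) z [0.034  0.0465 0.0503] mean [ 0.5988 -0.1664  0.0455]
traytop 293 (array([ 481.4, -149.4]), array([119.8, 117.8]), 84.7) z [0.0145 0.0194 0.0282] mean [ 0.4842 -0.1464  0.021 ]
tongue 382 (array([ 468.2, -269.9]), array([93.4, 52.4]), 86.4) z [0.0061 0.0077 0.011 ] mean [ 0.4666 -0.2692  0.0081]
oiler 669 (array([717.7, 300.8]), array([47.6, 55. ]), 29.1) z [0.031  0.0994 0.1504] mean [0.7116 0.2962 0.0957]
yoke 331 (array([462.6, 297.3]), array([56.4, 34.2]), 30.7) z [0.0331 0.0432 0.0778] mean [0.4639 0.296  0.052 ]
flange 427 (array([527.6, 419. ]), array([60.8, 59.2]), 79.3) z [0.0084 0.0115 0.0318] mean [0.5265 0.4173 0.0171]
cab 9215 (array([568.7,  30.9]), array([231.2, 245.7]), 81.0) z [0.0754 0.0791 0.0825] mean [0.5648 0.0324 0.0791]
landing 6534 (array([ 521.9, -253.8]), array([323.9, 304. ]), 86.3) z [0.0022 0.0038 0.0057] mean [ 0.5266 -0.2482  0.0039]
bench z -0.0004713104335258844
[[ 0.363 -0.001 -0.932]
 [ 0.932 -0.001  0.363]
 [-0.002 -1.     0.   ]]
```

View pics/topcrop.png

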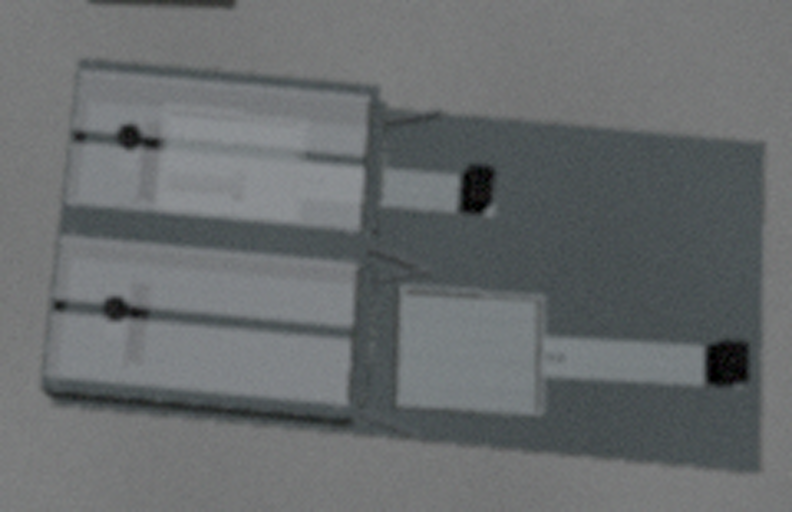

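The crop shows the tray body at about (402,297) full-frame, close in front of the lips, with its grip toward image-right. I'll move above the plate for a close view.

>>> jog_arm(
  steps="-0.154 0 -0.446 0 0 0 0.0854;-0.154 0 -0.446 0 0 0 0.0854;-0.154 0 -0.446 0 0 0 0.0854;-0.154 0 -0.446 0 0 0 0.0854;-0.154 0 -0.446 0 0 0 0.0854;-0.154 0 -0.446 0 0 0 0.0854;-0.154 0 -0.446 0 0 0 0.0854;-0.154 0 -0.446 0 0 0 0.0854;-0.154 0 -0.446 0 0 0 0.0854;-0.154 0 -0.446 0 0 0 0.0854;-0.154 0 -0.446 0 0 0 0.0854;-0.154 0 -0.446 0 0 0 0.0854",
)

```text
t: 1.15
tool_pos: [0.5991, 0.2959, 0.2144]
tcp_rot: [0.585, 0.398, -0.398, -0.584]
ft_force: [-0.4, 0.2, -0.1]
finger_gap: 0.0852
```

```bash
cat > look.py <<'E'
from h import *
import sys
o=manip.observe();t=(o['tool_pos'],o['tcp_rot']);p,d=manip.snapshot('wrist')
n=sys.argv[1];cv2.imwrite(f'pics/{n}.png',p);np.savez(f'pics/{n}.npz',W=world('wrist',d,t),p=t[0],q=t[1])
print(o['t'],t,o['joint_positions'].round(3),o['ft_force'].round(2),o['finger_gap'])
E
python3 look.py w1
```

```text
1.15 (array([0.59907962, 0.29591399, 0.2143934 ]), array([ 0.58532094,  0.39755067, -0.3978145 , -0.58403466])) [ 0.379  0.163  1.607 -0.002  1.371 -0.815] [-0.36  0.19 -0.12] 0.08518575835669373
```

View pics/w1.png

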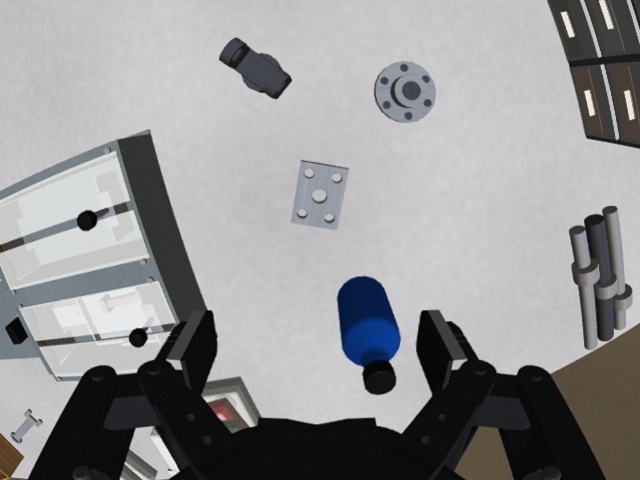

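The plate is at (320,195), almost under the TCP, with its short side roughly along the jaw axis. The oiler is farther out, and the yoke and flange are above it in the picture, toward the robot. Now I'll fit the plate.

```bash
cat >> h.py <<'E'
def pix2plane(uv,z,tool):
    c=manip.get_calibration('wrist');uv=np.asarray(uv,float).reshape(-1,2)
    a=(uv-[c['cx'],c['cy']])/c['fx'];r=np.linalg.norm(a,axis=1,keepdims=True)
    ray=np.hstack([a/np.maximum(r,1e-9)*np.sin(r),np.cos(r)])
    T=c['T_tool_cam'];M=R.from_quat(tool[1]).as_matrix()
    D=ray@T[:3,:3].T@M.T;O=M@T[:3,3]+tool[0]
    return O+D*((z-O[2])/D[:,2])[:,None]
E
python3 - <<'E'
from h import *
f=np.load('pics/w1.npz');t=(f['p'],f['q']);im=cv2.imread('pics/w1.png')
g=cv2.cvtColor(im,cv2.COLOR_BGR2GRAY);W=f['W']
print('gray plate/bench',g[180,310],g[210,320],g[195,270],g[195,370],'z',W[175:185,312:322,2].mean(),W[190:200,265:275,2].mean())
m=np.zeros_like(g);s=np.s_[140:250,275:365];th,b=cv2.threshold(cv2.GaussianBlur(g,(3,3),0)[s],0,255,cv2.THRESH_BINARY_INV+cv2.THRESH_OTSU);m[s]=b
cs,_=cv2.findContours(m,cv2.RETR_EXTERNAL,cv2.CHAIN_APPROX_NONE);c=max(cs,key=cv2.contourArea)
P=pix2plane(c,0.010,t);r=rect(P);print(th,r)
dp=np.median(W[...,2][(m>0)])
box=cv2.boxPoints(r);print(box.round(1),dp)
print('tool-frame box',totool(np.c_[box/1000,np.full(4,.01)]-t[0],t[1]).round(4))
print('center tool',totool(np.r_[np.array(r[0])/1000,.01]-t[0],t[1]).round(4))
E
```

```text
gray plate/bench 154 152 188 194 z 0.010160802610427977 0.011761486718042908
171.0 (array([595.1, 299.4]), array([48. , 66.1]), 58.6)
[[554.4 296.1]
 [610.8 261.7]
 [635.8 302.7]
 [579.4 337.1]] 0.01033737028815751
tool-frame box [[-0.0159  0.2044  0.0419]
 [-0.0272  0.2045 -0.0232]
 [ 0.02    0.2044 -0.0314]
 [ 0.0313  0.2043  0.0337]]
center tool [0.0021 0.2044 0.0052]
```

>>> jog_arm(
  steps="0.002 0 0.005 0 7 0 0.064;0.002 0.02 0.005 0 9.9 0 0.064;0.002 0.06 0.005 0 9.9 0 0.064;0.002 0.1 0.005 0 9.9 0 0.064;0.002 0.13 0.005 0 9.9 0 0.064;0.002 0.155 0.005 0 9.9 0 0.064;0.002 0.17 0.005 0 9.9 0 0.064;0.002 0.18 0.005 0 9.9 0 0.064;0.002 0.188 0.005 0 9.9 0 0.064;0.002 0.193 0.005 0 9.9 0 0.064;0.002 0.196 0.005 0 9.9 0 0.064;0.002 0.196 0.005 0 9.9 0 0.064",
)

```text
t: 2.2
tool_pos: [0.5924, 0.304, 0.0198]
tcp_rot: [0.616, 0.348, -0.347, -0.616]
ft_force: [-0.3, -1.0, -0.1]
finger_gap: 0.0638
```

```bash
python3 look.py w2
```

```text
2.2 (array([0.59239825, 0.30403093, 0.01976819]), array([ 0.61609761,  0.34755033, -0.34662647, -0.61602158])) [ 0.394  0.339  1.746  0.     1.056 -0.633] [-0.33 -0.98 -0.1 ] 0.0637963591334358
```

View pics/w2.png

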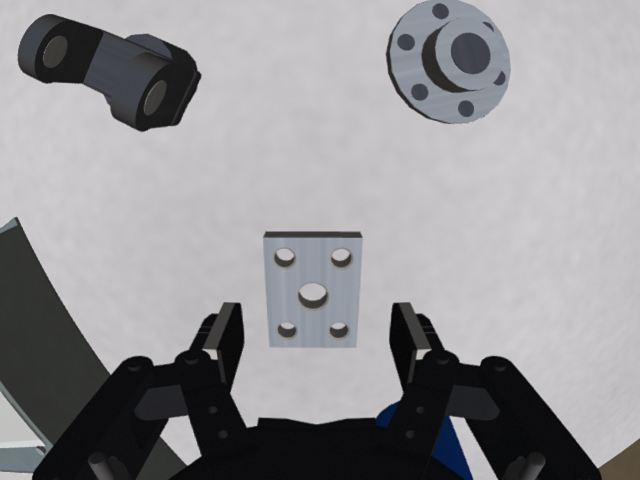

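The plate (265–362, 235–347) is square to the jaws and centred. I'll use the depth to check the fingertip height before closing.

```bash
python3 - <<'E'
from h import *
f=np.load('pics/w2.npz');W=f['W'];T=totool((W-f['p']).reshape(-1,3),f['q']).reshape(W.shape)
for u,v in [(236,308),(232,330),(225,340),(215,340),(238,340),(236,365),(222,308),(225,320),(398,310),(408,335),(396,340),(313,250),(300,340),(313,235),(313,280)]:
    print((u,v),np.median(T[v-1:v+2,u-1:u+2].reshape(-1,3),0).round(4))
E
```

```text
(236, 308) [-0.0325 -0.0311  0.0103]
(232, 330) [-0.0321 -0.0429  0.0072]
(225, 340) [-0.0322 -0.0526  0.0095]
(215, 340) [-0.0353 -0.0549  0.0104]
(238, 340) [-0.0324 -0.0343 -0.0033]
(236, 365) [-0.0322 -0.0425 -0.0102]
(222, 308) [-0.0379 -0.0324  0.0108]
(225, 320) [-0.0347 -0.0411  0.0105]
(398, 310) [ 0.0322 -0.0333  0.0106]
(408, 335) [ 0.0322 -0.0512  0.0108]
(396, 340) [ 0.0318 -0.0369 -0.0012]
(313, 250) [-0.0018  0.0091  0.0202]
(300, 340) [-0.0091  0.0096 -0.0327]
(313, 235) [-0.0018  0.0129  0.0265]
(313, 280) [-0.0019  0.0092  0.0039]
```

```bash
python3 - <<'E'
from h import *
p,d=manip.snapshot('scene');W=world('scene',d)
c=manip.get_calibration('scene');M=R.from_quat(c['rotation']).as_matrix()
def px(P): q=M.T@(np.array(P)-c['eye']);return (q[0]/q[2]*c['fx']+c['cx'],q[1]/q[2]*c['fy']+c['cy'])
print('TCP px',px([.5924,.304,.0198]),'tip .006',px([.5924,.304,.006]))
np.save('pics/s1.npy',W);cv2.imwrite('pics/s1.png',cv2.resize(p[150:350,360:560],None,fx=3,fy=3,interpolation=2))
m=(np.hypot(W[...,0]-.592,W[...,1]-.304)<.055)&(W[...,2]>.004)
print(np.histogram(W[...,2][m],np.arange(0,.15,.008)))
E
```

```text
TCP px (np.float64(441.45318297254966), np.float64(263.6263129075251)) tip .006 (np.float64(440.724971446371), np.float64(268.17433840924406))
(array([ 68, 228,   0,   0,   0,   9,  32,  47,  52,  51,  42,  91,  87,
       100, 111,  79, 112, 171]), array([0.   , 0.008, 0.016, 0.024, 0.032, 0.04 , 0.048, 0.056, 0.064,
       0.072, 0.08 , 0.088, 0.096, 0.104, 0.112, 0.12 , 0.128, 0.136,
       0.144]))
```

View pics/s1.png

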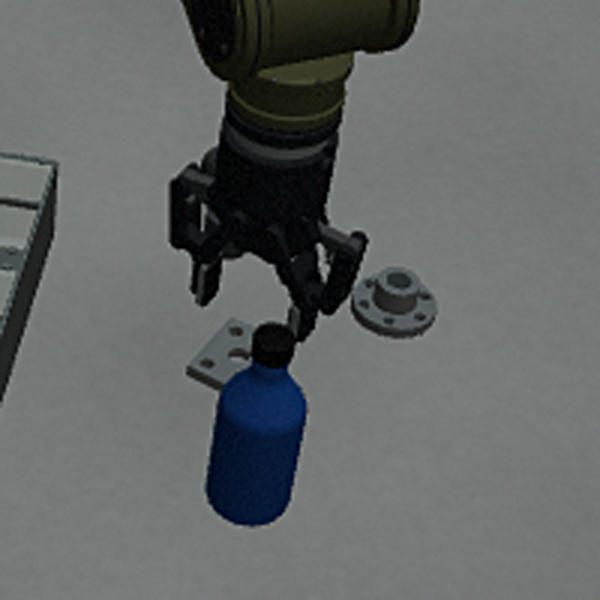

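The scene view confirms what the wrist depth says. The fingertips are about 47 mm above the bench, 28 mm *behind* the reported TCP, although the stated reach puts them 14 mm ahead. I'll rely on the measured offset and lower in small steps while watching the force.

>>> jog_arm(
  steps="-0.002 0.01 0 0 0 0 0.064;-0.002 0.02 0 0 0 0 0.064;-0.002 0.028 0 0 0 0 0.064;-0.002 0.034 0 0 0 0 0.064;-0.002 0.038 0 0 0 0 0.064;-0.002 0.038 0 0 0 0 0.064",
)

```text
t: 2.8
tool_pos: [0.5897, 0.3016, -0.0209]
tcp_rot: [-0.616, -0.346, 0.348, 0.616]
ft_force: [0.2, -0.4, 0.0]
finger_gap: 0.0637
```

```bash
python3 look.py w3; python3 - <<'E'
from h import *
f=np.load('pics/w3.npz');W=f['W'];T=totool((W-f['p']).reshape(-1,3),f['q'])
for s in (-1,1):
    m=(abs(T[:,0]*s-.032)<.003)&(abs(T[:,2])<.012)&(T[:,1]<-.015);print(s,np.percentile(T[m,1],[90,99]).round(4),np.sort(W.reshape(-1,3)[m,2])[:5].round(4))
E
```

```text
2.8 (array([ 0.58965494,  0.30155764, -0.02088894]), array([-0.61593786, -0.34608779,  0.34811528,  0.61616519])) [ 0.392  0.388  1.762 -0.     0.994 -0.634] [ 0.2  -0.44  0.01] 0.06374625690714852
-1 [-0.0215 -0.0205] [-0.0012 -0.001  -0.0008 -0.0008 -0.0007]
1 [-0.0217 -0.0206] [-0.0009 -0.0008 -0.0008 -0.0008 -0.0007]
```

>>> jog_arm(
  steps="0 0 0 0 0 0 0.05;0 0 0 0 0 0 0.04;0 0 0 0 0 0 0.04;0 0 0 0 0 0 0.04;0 0 0 0 0 0 0.04;0 0 0 0 0 0 0.04",
)

```text
t: 3.35
tool_pos: [0.5914, 0.3023, -0.0182]
tcp_rot: [0.616, 0.348, -0.347, -0.616]
ft_force: [0.6, 1.0, 3.3]
finger_gap: 0.0461
```

>>> jog_arm(
  steps="0 -0.01 0 0 0 0 0.04;0 -0.03 0 0 0 0 0.04;0 -0.07 0 0 0 0 0.04;0 -0.11 0 0 0 0 0.04;0 -0.14 0 0 0 0 0.04;0 -0.17 0 0 0 0 0.04;0 -0.2 0 0 0 0 0.04;0 -0.2 0 0 0 0 0.04",
)

```text
t: 4.02
tool_pos: [0.5939, 0.3034, 0.1898]
tcp_rot: [0.617, 0.351, -0.343, -0.615]
ft_force: [1.6, -0.4, -0.7]
finger_gap: 0.0462
```

```bash
python3 look.py w4
```

```text
4.0167 (array([0.59393909, 0.30338923, 0.18977786]), array([ 0.6165482 ,  0.35144275, -0.34282276, -0.61549075])) [ 0.392  0.169  1.643 -0.     1.317 -0.635] [ 1.63 -0.45 -0.74] 0.04619481162484749
```

View pics/w4.png

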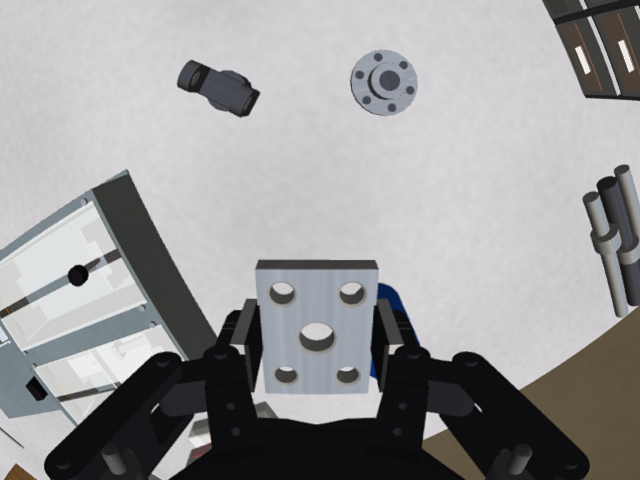

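The plate is gripped square and level (gap 46 mm). Next I'll carry it to a view position beside the tray with the jaws turned to the tray axis.

>>> jog_arm(
  steps="-0.03 -0.05 -0.02 0 -3 0 0.04;-0.07 -0.09 -0.04 0 -6 0 0.04;-0.11 -0.09 -0.06 0 -9 0 0.04;-0.15 -0.09 -0.08 0 -12 0 0.04;-0.19 -0.09 -0.105 0 -15 0 0.04;-0.225 -0.09 -0.125 0 -18 0 0.04;-0.26 -0.09 -0.145 0 -21 0 0.04;-0.295 -0.09 -0.165 0 -23 0 0.04;-0.33 -0.09 -0.185 0 -23 0 0.04;-0.365 -0.09 -0.205 0 -23 0 0.04;-0.395 -0.09 -0.223 0 -23 0 0.04;-0.395 -0.09 -0.223 0 -23 0 0.04",
)

```text
t: 5.07
tool_pos: [0.5751, -0.1544, 0.2682]
tcp_rot: [-0.534, -0.461, 0.463, 0.536]
ft_force: [0.5, 0.9, -2.3]
finger_gap: 0.046
```

>>> jog_arm(
  steps="0 0 0 0 0 0 0.04;0 0 0 0 0 0 0.04;0 0 0 0 0 0 0.04",
)

```text
t: 5.32
tool_pos: [0.5761, -0.1508, 0.2691]
tcp_rot: [-0.533, -0.462, 0.463, 0.536]
ft_force: [0.0, -0.1, -2.2]
finger_gap: 0.0462
```

```bash
python3 look.py w5
```

```text
5.3167 (array([ 0.57610066, -0.15075525,  0.26907848]), array([-0.53338787, -0.46247495,  0.46333266,  0.53566515])) [-3.460e-01 -2.100e-02  1.711e+00  1.000e-03  1.456e+00 -1.774e+00] [ 0.05 -0.14 -2.15] 0.046195300277998876
```

View pics/w5.png

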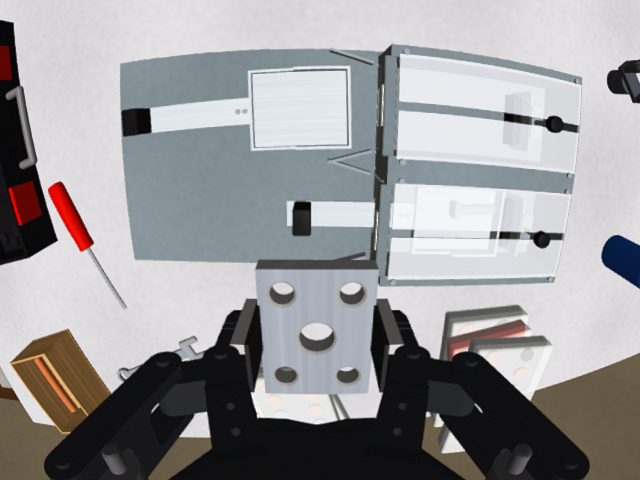

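The wrist view (w5) shows everything needed. The tray body is at (249–352, 66–151), its grip at (137,121), the lips at (331–374, 50–64) and (328–372, 160–150), and the neighbour's grip at (302,218). I'll crop to read the corners.

```bash
python3 -c "
import cv2
im=cv2.imread('pics/w5.png');cv2.imwrite('pics/w5c.png',cv2.resize(im[35:235,110:400],None,fx=2.75,fy=2.75,interpolation=2))"
```

```text
(no output)
```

View pics/w5c.png

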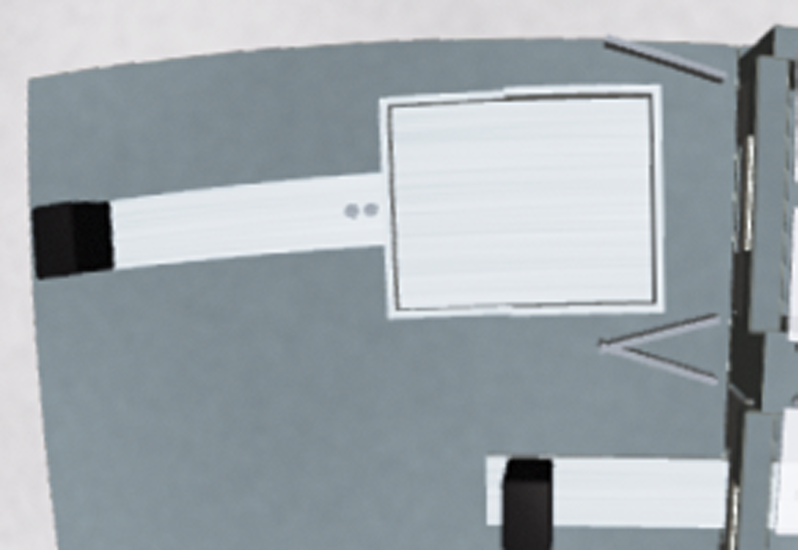

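```bash
python3 - <<'E'
from h import *
f=np.load('pics/w5.npz');t=(f['p'],f['q'])
def P(l,z): return pix2plane(np.array(l)/2.75+[110,35],z,t)
F=P([(661,86),(663,311)],.027);B=P([(381,99),(388,318)],.018)
G=P([(35,206),(75,202),(77,275),(38,278)],.048)
print('F',F.round(4).tolist(),'B',B.round(4).tolist());print('widths',np.linalg.norm(F[0]-F[1]),np.linalg.norm(B[0]-B[1]))
ft,bk,g=F.mean(0),B.mean(0),G.mean(0)
print('len',np.linalg.norm((ft-bk)[:2]),'grip',G.round(4).tolist(),g)
c=(ft+bk)/2;ang=lambda v:np.degrees(np.arctan2(v[0],v[1]))
print('centre',c,'dir from +y toward +x: body',ang(ft-bk),'grip->c',ang(c-g),np.linalg.norm((c-g)[:2]),'widthdirs',ang(F[0]-F[1])+90,ang(B[0]-B[1])+90)
L=P([(605,40),(722,78),(603,346),(718,318),(716,382)],.018);print('lips',L.round(4).tolist())
m=(L[1]+L[3])/2;print('mouth mid',m,np.linalg.norm(L[1]-L[3]),'outer mid',(L[0]+L[2])/2, np.linalg.norm(L[0]-L[2]),'axis perp',ang(L[1]-L[3])+90,ang(L[0]-L[2])+90)
E1=P([(30,77),(735,45)],.004);print('landing edge',E1.round(4).tolist(),ang(E1[1]-E1[0]))
E2=P([(28,77),(55,550)],.004);print('landing end',ang(E2[0]-E2[1])+90)
E3=P([(487,457),(727,456)],.008);print('tongue2',ang(E3[1]-E3[0]))
M=R.from_quat(t[1]).as_matrix();print('tool x ang',ang(M[:,0]),'y',M[:,1])
W=f['W'];T=totool((W-t[0]).reshape(-1,3),t[1]).reshape(W.shape)
print('plate top tool', np.median(T[300:315,290:340].reshape(-1,3),0),np.median(T[355:365,300:330].reshape(-1,3),0),np.median(T[320:350,270:290].reshape(-1,3),0),np.median(T[320:350,345:365].reshape(-1,3),0))
for v in (305,340,380):
  print([T[v,u].round(4).tolist() for u in (236,244,252,258,300)])
E
```

```text
F [[0.4434, -0.0957, 0.027], [0.5318, -0.1069, 0.027]] B [[0.4303, -0.2046, 0.018], [0.5189, -0.216, 0.018]]
widths 0.0890889342026056 0.0893940622466094
len 0.10973941534708856 grip [[0.4429, -0.347, 0.048], [0.446, -0.3284, 0.048], [0.475, -0.3334, 0.048], [0.472, -0.3516, 0.048]] [ 0.45897008 -0.34008826  0.048     ]
centre [ 0.48108973 -0.15581279  0.0225    ] dir from +y toward +x: body 6.803628871902578 grip->c 6.844793022305836 0.18559829965315466 widthdirs 7.230467865633358 7.376877624978022
lips [[0.4208, -0.1139, 0.018], [0.4416, -0.0702, 0.018], [0.5435, -0.132, 0.018], [0.5382, -0.0845, 0.018], [0.5642, -0.0883, 0.018]]
mouth mid [ 0.48988148 -0.07732827  0.018     ] 0.09770335410299597 outer mid [ 0.48215612 -0.12293184  0.018     ] 0.1240739205470916 axis perp 8.387865131297744 8.399869828875609
landing edge [[0.3776, -0.3636, 0.004], [0.4262, -0.0605, 0.004]] 9.103125747527143
landing end 9.546671782089248
tongue2 7.806888825182249
tool x ang 8.214513353275304 y [-0.00302526  0.00164047 -0.99999408]
plate top tool [-0.00086814 -0.02869575  0.01004609] [-0.00112286 -0.02872667 -0.01666703] [-0.01573996 -0.02875345 -0.00324743] [ 0.01569596 -0.02869173 -0.00357234]
[[-0.1071, 0.2657, -0.1547], [-0.0296, -0.0289, 0.0106], [-0.0262, -0.0294, 0.011], [-0.0239, -0.0286, 0.0106], [-0.0068, -0.0292, 0.0112]]
[[-0.0281, -0.0538, 0.0105], [-0.0251, -0.0546, 0.0111], [-0.0236, -0.0485, 0.007], [-0.0235, -0.0375, -0.0005], [-0.0073, -0.0269, -0.0074]]
[[-0.0236, -0.0773, 0.0123], [-0.0202, -0.0811, 0.0158], [-0.0236, -0.0562, -0.0056], [-0.0752, 0.2059, -0.2323], [-0.0077, -0.0287, -0.0286]]
```

The fit is consistent:
- Tray centre at (0.481, −0.156), heading 6.9° from +y toward +x.
- Cabinet axis about 8.4°, mouth middle at (0.490, −0.077).
- Plate bottom sits at tool y ≈ −0.019.

I'll go above the tray and lower.

>>> jog_arm(
  steps="-0.008 0 0.04 0 -1.3 0 0.04;-0.016 0.01 0.08 0 -1.3 0 0.04;-0.019 0.04 0.096 0 -1.3 0 0.04;-0.019 0.08 0.096 0 -1.3 0 0.04;-0.019 0.12 0.096 0 -1.3 0 0.04;-0.019 0.16 0.096 0 -1.3 0 0.04;-0.019 0.195 0.096 0 -1.3 0 0.04;-0.019 0.22 0.096 0 -1.3 0 0.04;-0.019 0.235 0.096 0 -1.3 0 0.04;-0.019 0.24 0.096 0 -1.3 0 0.04;-0.019 0.24 0.096 0 -1.3 0 0.04;-0.019 0.24 0.096 0 -1.3 0 0.04",
)

```text
t: 6.37
tool_pos: [0.4799, -0.156, 0.0319]
tcp_rot: [0.529, 0.47, -0.469, -0.529]
ft_force: [0.7, 0.4, -1.2]
finger_gap: 0.046
```

```bash
python3 look.py w6
```

```text
6.3667 (array([ 0.4799191 , -0.15596759,  0.03186605]), array([ 0.52921712,  0.46953975, -0.46917769, -0.52852054])) [-0.421 -0.005  2.117  0.     1.029 -1.872] [ 0.7   0.41 -1.15] 0.04599310654861052
```

View pics/w6.png

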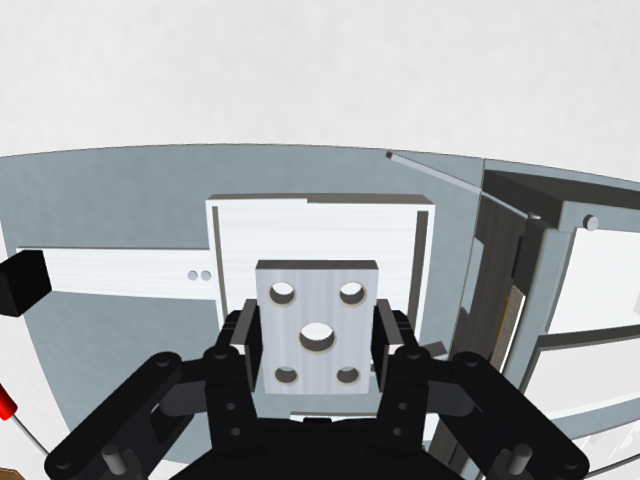

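The plate (258–378, 262–393) hangs centred between the tray walls at u=212 and u=430. Lowering it now.

>>> jog_arm(
  steps="0 0.01 0.002 0 0 0 0.04;0 0.02 0.002 0 0 0 0.04;0 0.028 0.002 0 0 0 0.04;0 0.034 0.002 0 0 0 0.04;0 0.038 0.002 0 0 0 0.04;0 0.038 0.002 0 0 0 0.04",
)

```text
t: 6.92
tool_pos: [0.4761, -0.1558, -0.0085]
tcp_rot: [-0.528, -0.469, 0.469, 0.53]
ft_force: [0.2, 0.4, -1.5]
finger_gap: 0.0464
```

>>> jog_arm(
  steps="0 0.002 0 0 0 0 0.04;0 0.002 0 0 0 0 0.04",
)

```text
t: 7.08
tool_pos: [0.4772, -0.1563, -0.0091]
tcp_rot: [-0.529, -0.469, 0.469, 0.529]
ft_force: [0.4, 0.5, -1.8]
finger_gap: 0.0463
```

>>> jog_arm(
  steps="0 0.002 0 0 0 0 0.04;0 0.002 0 0 0 0 0.04;0 0.002 0 0 0 0 0.04",
)

```text
t: 7.33
tool_pos: [0.4773, -0.1563, -0.0108]
tcp_rot: [0.529, 0.469, -0.469, -0.529]
ft_force: [-0.9, -0.1, -2.2]
finger_gap: 0.046
```

>>> jog_arm(
  steps="0 0.0015 0 0 0 0 0.04;0 0.0015 0 0 0 0 0.04;0 0.0015 0 0 0 0 0.04",
)

```text
t: 7.58
tool_pos: [0.4775, -0.1564, -0.0112]
tcp_rot: [-0.529, -0.469, 0.469, 0.529]
ft_force: [-4.3, 1.9, 5.5]
finger_gap: 0.0459
```

Contact with the tray floor (+5.5 N). Release and lift.

>>> jog_arm(
  steps="0 0 0 0 0 0 0.052;0 0 0 0 0 0 0.06;0 0 0 0 0 0 0.06;0 -0.01 0 0 0 0 0.06;0 -0.03 0 0 0 0 0.06;0 -0.06 0 0 0 0 0.06;0 -0.1 0 0 0 0 0.06;0 -0.14 0 0 0 0 0.06;0 -0.17 0 0 0 0 0.06;0 -0.2 0 0 0 0 0.06;0 -0.2 0 0 0 0 0.06",
)

```text
t: 8.5
tool_pos: [0.4809, -0.1579, 0.1965]
tcp_rot: [0.534, 0.471, -0.467, -0.525]
ft_force: [1.2, 0.3, 1.0]
finger_gap: 0.0599
```

```bash
python3 look.py w7; python3 - <<'E'
from h import *
d=manip.snapshot('top')
W=world('top',d[1]);w=W[285:315,468:495].reshape(-1,3);w=w[(w[:,2]>.04)&(w[:,2]<.06)];print('top grip',rect(w),w.mean(0))
E
```

```text
8.5 (array([ 0.48093706, -0.1578793 ,  0.19652004]), array([ 0.53372237,  0.47105861, -0.466957  , -0.52459067])) [-0.423 -0.198  1.994 -0.     1.331 -1.874] [1.2 0.3 1. ] 0.05993317936554015
top grip (array([0., 0.]), array([0., 0.]), 0.0) [nan nan nan]<stdin>:3: RuntimeWarning: Mean of empty slice.
  ret = um.true_divide(
```

View pics/w7.png

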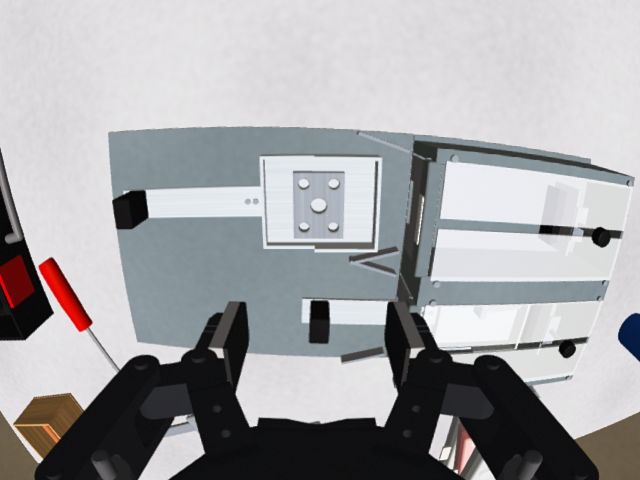

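The plate lies centred in the tray at (319,206), and the tray hasn't visibly shifted. Next I'll move back to the grip and turn the jaws 90° so they pinch across its width.

>>> jog_arm(
  steps="-0.015 0 0 0 7 0 0.06;-0.03 0 0 0 14 0 0.06;-0.045 0 0 0 21 0 0.06;-0.06 0 0 0 28 0 0.06;-0.075 0 0 0 35 0 0.06;-0.09 0 0 0 42 0 0.06;-0.105 0 0 0 49 0 0.06;-0.12 0 0 0 56 0 0.06;-0.14 0 0 0 63 0 0.06;-0.16 0 0 0 70 0 0.06;-0.175 0 0 0 77 0 0.06;-0.184 0 0 0 83 0 0.06",
)

```text
t: 9.6
tool_pos: [0.4538, -0.3395, 0.1852]
tcp_rot: [-0.706, 0.003, -0.001, 0.708]
ft_force: [-0.4, 0.9, 0.5]
finger_gap: 0.0602
```

>>> jog_arm(
  steps="0 0 0 0 6.5 0 0.06;0 0.02 0 0 6.5 0 0.06;0 0.04 0 0 6.5 0 0.06;0 0.05 0 0 6.5 0 0.06;0 0.05 0 0 6.5 0 0.06;0 0.05 0 0 6.5 0 0.06",
)

```text
t: 10.1
tool_pos: [0.4543, -0.3381, 0.136]
tcp_rot: [-0.705, 0.04, -0.039, 0.707]
ft_force: [0.3, -0.3, -0.3]
finger_gap: 0.06
```

```bash
python3 look.py w8; python3 - <<'E'
from h import *
f=np.load('pics/w8.npz');W=f['W'];t=(f['p'],f['q']);M=R.from_quat(t[1]).as_matrix();print(M.round(4),np.degrees(np.arctan2(M[0,0],M[1,0])))
im=cv2.imread('pics/w8.png');g=im.max(2)
T=totool((W-t[0]).reshape(-1,3),t[1]).reshape(W.shape)
m=(W[...,2]>.042)&(W[...,2]<.054)&(np.hypot(W[...,0]-.459,W[...,1]+.34)<.03)
print(m.sum(),rect(W[m]),rect(T[m][:,[0,2]]),W[m][:,2].mean())
# tips
for s in (-1,1):
    k=(abs(T[...,0]*s-.030)<.003)&(abs(T[...,2])<.012)&(T[...,1]<-.01);print('tip y',np.percentile(T[k][:,1],[90,99]))
# plate & tray
k=(W[...,2]>.012)&(W[...,2]<.016)&(np.hypot(W[...,0]-.481,W[...,1]+.156)<.045);print('plate',k.sum(),rect(W[k]) if k.sum()>5 else '')
k=(W[...,2]>.014)&(W[...,2]<.03)&(np.hypot(W[...,0]-.481,W[...,1]+.156)<.09)&(W[...,1]<-.09);print('tray',rect(W[k]))
E
```

```text
10.1 (array([ 0.45427021, -0.33811538,  0.13596935]), array([-0.70526338,  0.04036234, -0.03853429,  0.70674575])) [-0.735  0.005  1.912  0.     1.228 -0.623] [ 0.28 -0.31 -0.26] 0.060024980863524764
[[ 0.9938 -0.0025  0.1114]
 [-0.1114  0.0022  0.9938]
 [-0.0027 -1.      0.0019]] 96.39605192394137
1151 (array([ 458.1, -341. ]), array([19.2, 29.7]), 83.2) (array([ 4.4, -2.6]), array([19.1, 29.7]), 89.6) 0.04810247373036289
tip y [-0.03076102 -0.02334286]
tip y [-0.03097189 -0.02337884]
plate 259 (array([ 478.6, -173.1]), array([19.1, 84.5]), 84.5)
tray (array([ 476.7, -187.8]), array([47.5, 90.7]), 83.6)
```

>>> jog_arm(
  steps="0.0044 0.03 -0.0026 0 0.4 0 0.06;0.0044 0.06 -0.0026 0 0.4 0 0.06;0.0044 0.09 -0.0026 0 0.4 0 0.06;0.0044 0.11 -0.0026 0 0.4 0 0.06;0.0044 0.125 -0.0026 0 0.4 0 0.06;0.0044 0.132 -0.0026 0 0.4 0 0.06;0.0044 0.132 -0.0026 0 0.4 0 0.06;0.0044 0.132 -0.0026 0 0.4 0 0.06",
)

```text
t: 10.82
tool_pos: [0.4599, -0.3426, 0.0068]
tcp_rot: [0.706, -0.041, 0.042, -0.705]
ft_force: [0.4, -0.7, 0.3]
finger_gap: 0.06
```

```bash
python3 look.py w9; python3 - <<'E'
from h import *
f=np.load('pics/w9.npz');W=f['W'];t=(f['p'],f['q'])
T=totool((W-t[0]).reshape(-1,3),t[1]).reshape(W.shape)
m=(W[...,2]>.043)&(W[...,2]<.054)&(np.abs(T[...,0])<.02)&(np.abs(T[...,2])<.03)
print(m.sum(),rect(T[m][:,[0,2]]),W[m][:,2].mean())
E
```

```text
10.8167 (array([ 0.45994705, -0.34261946,  0.00675272]), array([ 0.70624921, -0.04142509,  0.042397  , -0.7054775 ])) [-0.734  0.177  1.97   0.     0.992 -0.615] [ 0.42 -0.71  0.33] 0.05996001851612823
3657 (array([-2.1,  1.3]), array([30.1, 21.5]), 0.3) 0.04796057363270622
```

>>> jog_arm(
  steps="-0.0015 0.005 0.001 0 0 0 0.06;-0.0015 0.005 0.001 0 0 0 0.05;-0.0015 0.005 0.001 0 0 0 0.04;-0.0015 0.005 0.001 0 0 0 0.03;-0.0015 0.005 0.001 0 0 0 0.02;-0.0015 0.005 0.001 0 0 0 0.02;-0.0015 0.005 0.001 0 0 0 0.02;-0.0015 0.005 0.001 0 0 0 0.02",
)

```text
t: 11.53
tool_pos: [0.458, -0.341, 0.0012]
tcp_rot: [0.706, -0.042, 0.042, -0.706]
ft_force: [-3.0, 0.8, 5.1]
finger_gap: 0.0293
```

```bash
cat > chk.py <<'E'
import sys,subprocess
subprocess.run(['python3','look.py',sys.argv[1]])
from h import *
f=np.load(f'pics/{sys.argv[1]}.npz');W=f['W'];t=(f['p'],f['q']);M=R.from_quat(t[1]).as_matrix()
T=totool((W-t[0]).reshape(-1,3),t[1]).reshape(W.shape);im=cv2.imread(f'pics/{sys.argv[1]}.png')
m=(W[...,2]>.043)&(W[...,2]<.054)&(np.abs(T[...,0])<.02)&(np.abs(T[...,2])<.03)
print('grip',m.sum(),rect(W[m]),rect(T[m][:,[0,2]]))
print('tool z heading',np.degrees(np.arctan2(M[0,2],M[1,2])))
# tray rear wall front/edges at z~.018
k=(W[...,2]>.015)&(W[...,2]<.03)&(abs(T[...,0])<.06)&(T[...,2]>.12)&(T[...,2]<.25)
print('tray', k.sum(), rect(T[k][:,[0,2]]) if k.sum()>10 else '')
E
python3 chk.py w10
```

```text
11.5333 (array([ 0.45804176, -0.34103397,  0.00118871]), array([ 0.70601299, -0.04172681,  0.04200388, -0.70571963])) [-0.734  0.181  1.977 -0.     0.983 -0.615] [-2.98  0.81  5.12] 0.029250167884653046
grip 4457 (array([ 457.9, -341.4]), array([24.1, 40. ]), 82.9) (array([-0.1, -0.4]), array([24.1, 40. ]), 89.6)
tool z heading 6.788544732539457
tray 352 (array([  0.3, 131.7]), array([90.1,  2.3]), 0.0)
```

The grip is pinched squarely (gap 29 mm, centred). Before pushing I'll refine the cabinet axis from the stored depth data.

```bash
python3 - <<'E'
from h import *
for n in ('w5','w7','w10'):
    f=np.load(f'pics/{n}.npz');W=f['W'].reshape(-1,3)
    k=(W[:,2]>.074)&(W[:,2]<.084)&(W[:,0]>.35)&(W[:,0]<.75)&(W[:,1]>-.1)&(W[:,1]<.2)
    print(n,'cabtop',k.sum(),rect(W[k]) if k.sum()>20 else '')
    # front edge: for bins along x take min y of points
    P=W[k]
    if len(P)>200:
        xs=np.arange(.44,.65,.01);q=[(x,np.percentile(P[abs(P[:,0]-x)<.005,1],2)) for x in xs if (abs(P[:,0]-x)<.005).sum()>10]
        q=np.array(q)
        if len(q)>4:
            s=np.polyfit(q[:,0],q[:,1],1);r=q[:,1]-np.polyval(s,q[:,0]);g=abs(r)<.003
            s=np.polyfit(q[g,0],q[g,1],1);print(' front slope deg',-np.degrees(np.arctan(s[0])),g.sum(),len(q),'y at x=.49',np.polyval(s,.49))
    # lips tops: z .014-.021 in front of the mouth
    a=np.array([np.sin(np.radians(8.4)),np.cos(np.radians(8.4))]);b=np.array([a[1],-a[0]]);D=W[:,:2]-[.4899,-.0773]
    al,la=D@a,D@b
    for lo,hi in ((-.064,-.046),(.046,.064)):
        k=(W[:,2]>.010)&(W[:,2]<.021)&(al>-.05)&(al<-.002)&(la>lo)&(la<hi)
        for c0,c1 in ((-.05,-.035),(-.035,-.02),(-.02,-.002)):
            kk=k&(al>c0)&(al<=c1)
            if kk.sum()>3: print('  lip',lo,c0,kk.sum(),al[kk].mean().round(4),la[kk].mean().round(4))
    k=(W[:,2]>.044)&(W[:,2]<.054)&(np.hypot(W[:,0]-.6,W[:,1]+.168)<.03)
    if k.sum()>20: print(' grip2',rect(W[k]))
E
```

```text
w5 cabtop 40132 (array([569.6,  27.9]), array([232.7, 246.4]), 81.0)
 front slope deg 8.966137109817002 18 21 y at x=.49 -0.07347728909376659
  lip -0.064 -0.05 43 -0.0403 -0.0619
  lip -0.064 -0.035 59 -0.0278 -0.0585
  lip -0.064 -0.02 62 -0.0109 -0.0533
  lip 0.046 -0.05 58 -0.041 0.0608
  lip 0.046 -0.035 51 -0.0279 0.0569
  lip 0.046 -0.02 57 -0.011 0.0518
 grip2 (array([ 600.3, -170.7]), array([18.3, 29.9]), 81.4)
w7 cabtop 36295 (array([569.1,  28.3]), array([232.6, 245.6]), 81.0)
 front slope deg -7.3081591347242485 3 21 y at x=.49 -0.07466946922751626
  lip -0.064 -0.05 33 -0.0399 -0.0623
  lip -0.064 -0.035 59 -0.0276 -0.059
  lip -0.064 -0.02 67 -0.011 -0.054
  lip 0.046 -0.05 100 -0.041 0.0602
  lip 0.046 -0.035 125 -0.0282 0.0567
  lip 0.046 -0.02 110 -0.0113 0.0511
 grip2 (array([ 600.1, -170.8]), array([19.8, 30.9]), 82.7)
w10 cabtop 0
```

Both methods agree: bay axis 9.0°, mouth middle at (0.489, −0.078). The tray needs +2.2° of turn and a −10.5 mm lateral shift at the grip, so I'll align it gently outside the mouth first.

>>> jog_arm(
  steps="-0.0015 -0.0003 0 0 0.3 0 0.02;-0.003 -0.0006 0 0 0.6 0 0.02;-0.0045 -0.0007 0 0 0.9 0 0.02;-0.006 -0.0007 0 0 1.2 0 0.02;-0.0075 -0.0007 0.0002 0 1.5 0 0.02;-0.009 -0.0007 0.0004 0 1.8 0 0.02;-0.0105 -0.0007 0.0004 0 2.2 0 0.02;-0.0105 -0.0007 0.0004 0 2.2 0 0.02;-0.0105 -0.0007 0.0004 0 2.2 0 0.02",
)

```text
t: 12.33
tool_pos: [0.4471, -0.3391, 0.0012]
tcp_rot: [-0.705, 0.056, -0.056, 0.705]
ft_force: [0.9, -0.4, 1.5]
finger_gap: 0.0292
```

```bash
cat >> chk.py <<'E'
a=np.radians(9.0);A=np.array([np.sin(a),np.cos(a)]);N=np.array([A[1],-A[0]]);O=np.array([.489,-.078])
D=W[...,:2]-O;al,la=D@A,D@N
k2=(W[...,2]>.012)&(W[...,2]<.03)&(abs(T[...,0])<.06)&(T[...,2]>.12)&(T[...,2]<.137)
print('grip along/lat',(t[0][:2]-O)@A,(t[0][:2]-O)@N,'rear wall lat range',np.percentile(la[k2],[1,99]) if k2.sum()>10 else '', 'ft along/lat/z',o['ft_force'][:2]@A if 0 else '')
ff=manip.observe()['ft_force'];print('F along,lat,z',(ff[:2]@A).round(2),(ff[:2]@N).round(2),ff[2].round(2))
E
python3 chk.py w11
```

```text
12.3333 (array([ 0.44713407, -0.33905179,  0.0011868 ]), array([-0.70483277,  0.05577723, -0.05552142,  0.70499435])) [-0.744  0.162  1.999 -0.     0.981 -0.587] [ 0.87 -0.37  1.47] 0.029243530007482667
grip 4454 (array([ 447. , -339.1]), array([23.6, 40. ]), 80.4) (array([-0.1, -0.1]), array([23.6, 40. ]), 89.4)
tool z heading 9.02769715953939
tray 371 (array([  0.5, 131.6]), array([90.3,  2.7]), 0.2)
grip along/lat -0.26438708336331684 -0.0005129957535421174 rear wall lat range [-0.04437815  0.04486523] ft along/lat/z 
F along,lat,z -1.04 0.24 0.61
```

>>> jog_arm(
  steps="0 0 0.003 0 0 0 0.02;0 0 0.006 0 0 0 0.02;0 0 0.01 0 0 0 0.02;0 0 0.014 0 0 0 0.02;0 0 0.018 0 0 0 0.02;0 0 0.022 0 0 0 0.02;0 0 0.025 0 0 0 0.02;0 0 0.028 0 0 0 0.02;0 0 0.031 0 0 0 0.02;0 0 0.034 0 0 0 0.02;0 0 0.037 0 0 0 0.02;0 0 0.04 0 0 0 0.02",
)

```text
t: 13.38
tool_pos: [0.4535, -0.3, 0.0012]
tcp_rot: [0.705, -0.055, 0.055, -0.704]
ft_force: [-1.0, -5.5, 0.1]
finger_gap: 0.0293
```

```bash
python3 chk.py w12
```

```text
13.3833 (array([ 0.4535361 , -0.29997717,  0.00120871]), array([ 0.70536702, -0.05545615,  0.05538521, -0.70449589])) [-6.83e-01  1.27e-01  2.04e+00 -1.00e-03  9.75e-01 -5.25e-01] [-1.02 -5.49  0.11] 0.029337405061532377
grip 4435 (array([ 453.6, -299.9]), array([23.4, 40. ]), 81.3) (array([ 0.1, -0. ]), array([40. , 23.4]), 0.3)
tool z heading 8.99052782575198
tray 350 (array([1.000e-01, 1.316e+02]), array([ 2.3, 90.1]), 89.9)
grip along/lat -0.22479203567910128 -0.00030240194154891473 rear wall lat range [-0.04453958  0.0444444 ] ft along/lat/z 
F along,lat,z -3.46 -1.29 -0.49
```

>>> jog_arm(
  steps="0 0 0.003 0 0 0 0.02;0 0 0.006 0 0 0 0.02;0 0 0.01 0 0 0 0.02;0 0 0.014 0 0 0 0.02;0 0 0.018 0 0 0 0.02;0 0 0.022 0 0 0 0.02;0 0 0.026 0 0 0 0.02;0 0 0.03 0 0 0 0.02;0 0 0.034 0 0 0 0.02;0 0 0.038 0 0 0 0.02;0 0 0.042 0 0 0 0.02;0 0 0.046 0 0 0 0.02",
)

```text
t: 14.43
tool_pos: [0.4607, -0.2545, 0.0012]
tcp_rot: [0.705, -0.055, 0.055, -0.705]
ft_force: [-1.2, -6.4, -0.6]
finger_gap: 0.029
```

```bash
python3 chk.py w13
```

```text
14.4333 (array([ 0.46072366, -0.2545176 ,  0.001207  ]), array([ 0.70529783, -0.05549064,  0.05540298, -0.70456104])) [-6.060e-01  9.100e-02  2.079e+00 -1.000e-03  9.710e-01 -4.490e-01] [-1.16 -6.41 -0.64] 0.02901697279124109
grip 4445 (array([ 460.8, -254.7]), array([23.8, 40. ]), 81.5) (array([ 0.1, -0.2]), array([40. , 23.8]), 0.4)
tool z heading 8.99477401671415
tray 361 (array([  0.3, 131.6]), array([90.6,  2.1]), 0.1)
grip along/lat -0.17876776482574672 -0.0003147762145298416 rear wall lat range [-0.04460425  0.04447219] ft along/lat/z 
F along,lat,z -2.71 0.84 0.49
```

>>> jog_arm(
  steps="0 0 0.004 0 0 0 0.02;0 0 0.008 0 0 0 0.02;0 0 0.012 0 0 0 0.02;0 0 0.016 0 0 0 0.02;0 0 0.02 0 0 0 0.02;0 0 0.024 0 0 0 0.02;0 0 0.028 0 0 0 0.02;0 0 0.032 0 0 0 0.02;0 0 0.036 0 0 0 0.02;0 0 0.04 0 0 0 0.02;0 0 0.044 0 0 0 0.02;0 0 0.048 0 0 0 0.02",
)

```text
t: 15.48
tool_pos: [0.4682, -0.2071, 0.0012]
tcp_rot: [0.705, -0.055, 0.055, -0.705]
ft_force: [-1.7, -7.1, 0.1]
finger_gap: 0.0291
```

```bash
python3 chk.py w14
```

```text
15.4833 (array([ 0.46820868, -0.20708374,  0.0012018 ]), array([ 0.70527834, -0.05547934,  0.05531602, -0.70458828])) [-5.210e-01  6.100e-02  2.111e+00 -1.000e-03  9.690e-01 -3.630e-01] [-1.67 -7.06  0.09] 0.029120851700564446
grip 4510 (array([ 468.2, -207.1]), array([23.5, 40. ]), 81.0) (array([-0., -0.]), array([40. , 23.5]), 0.0)
tool z heading 8.986784437967856
tray 981 (array([  0. , 126.4]), array([109.2,  12.8]), 0.0)
grip along/lat -0.13074697943753225 -0.0003421971377712886 rear wall lat range [-0.05381189  0.05319339] ft along/lat/z 
F along,lat,z -2.83 -0.52 0.63
```

>>> jog_arm(
  steps="0 0 0.003 0 0 0 0.02;0 0 0.006 0 0 0 0.02;0 0 0.01 0 0 0 0.02;0 0 0.014 0 0 0 0.02;0 0 0.018 0 0 0 0.02;0 0 0.022 0 0 0 0.02;0 0 0.025 0 0 0 0.02;0 0 0.028 0 0 0 0.02;0 0 0.031 0 0 0 0.02;0 0 0.033 0 0 0 0.02;0 0 0.035 0 0 0 0.02;0 0 0.036 0 0 0 0.02",
)

```text
t: 16.53
tool_pos: [0.4738, -0.1716, 0.0012]
tcp_rot: [0.705, -0.055, 0.055, -0.705]
ft_force: [-1.7, -6.0, -0.3]
finger_gap: 0.029
```

>>> jog_arm(
  steps="0 0 0.001 0 0 0 0.02;0 0 0.002 0 0 0 0.02;0 0 0.003 0 0 0 0.02;0 0 0.004 0 0 0 0.02;0 0 0.005 0 0 0 0.02;0 0 0.006 0 0 0 0.02",
)

```text
t: 17.03
tool_pos: [0.4748, -0.1652, 0.0012]
tcp_rot: [-0.705, 0.056, -0.055, 0.705]
ft_force: [0.1, -4.0, 0.3]
finger_gap: 0.0291
```

```bash
python3 chk.py w15
```

```text
17.0333 (array([ 0.47476485, -0.16523417,  0.00116674]), array([-0.70482162,  0.05572871, -0.05547212,  0.70501322])) [-0.442  0.041  2.132  0.     0.969 -0.284] [ 0.15 -3.95  0.3 ] 0.02907734050304079
grip 4449 (array([ 474.7, -165.5]), array([24., 40.]), 80.8) (array([-0. , -0.3]), array([24., 40.]), 89.9)
tool z heading 9.019746829434627
tray 16 (array([1.000e-01, 1.206e+02]), array([ 1.2, 95.8]), 90.0)
grip along/lat -0.0883870373641821 -0.0004134573161187391 rear wall lat range [-0.04815736  0.04759589] ft along/lat/z 
F along,lat,z -2.23 0.61 -0.29
```

>>> jog_arm(
  steps="0 0 0.001 0 0 0 0.02;0 0 0.002 0 0 0 0.02;0 0 0.003 0 0 0 0.02;0 0 0.004 0 0 0 0.02",
)

```text
t: 17.42
tool_pos: [0.4755, -0.1612, 0.0012]
tcp_rot: [-0.705, 0.056, -0.055, 0.705]
ft_force: [-0.9, -3.9, 0.0]
finger_gap: 0.0289
```

>>> jog_arm(
  steps="0 0 0.001 0 0 0 0.02;0 0 0.002 0 0 0 0.02;0 0 0.003 0 0 0 0.02",
)

```text
t: 17.67
tool_pos: [0.476, -0.1583, 0.0012]
tcp_rot: [-0.705, 0.056, -0.055, 0.705]
ft_force: [-0.2, -2.4, 0.6]
finger_gap: 0.0291
```

>>> jog_arm(
  steps="0 0 0.001 0 0 0 0.02;0 0 0.002 0 0 0 0.02;0 0 0.003 0 0 0 0.02",
)

```text
t: 17.92
tool_pos: [0.4765, -0.1553, 0.0012]
tcp_rot: [-0.705, 0.056, -0.055, 0.705]
ft_force: [-1.3, -2.4, 0.2]
finger_gap: 0.0291
```

>>> jog_arm(
  steps="0 0 0.001 0 0 0 0.02;0 0 0.002 0 0 0 0.02;0 0 0.002 0 0 0 0.02",
)

```text
t: 18.17
tool_pos: [0.4768, -0.1532, 0.0012]
tcp_rot: [-0.705, 0.056, -0.055, 0.705]
ft_force: [-0.3, -2.7, 0.2]
finger_gap: 0.0293
```

>>> jog_arm(
  steps="0 0 0.001 0 0 0 0.02;0 0 0.002 0 0 0 0.02;0 0 0.0025 0 0 0 0.02",
)

```text
t: 18.42
tool_pos: [0.4771, -0.1522, 0.0013]
tcp_rot: [0.706, -0.055, 0.055, -0.704]
ft_force: [-1.7, -9.8, -0.1]
finger_gap: 0.0291
```

The arm moved only 1 mm of the commanded 2.5 and the force rose from 2.7 to 9.8 N, so this looks like the stop. I'll confirm with another 0.8 mm.

>>> jog_arm(
  steps="0 0 0.0004 0 0 0 0.02;0 0 0.0008 0 0 0 0.02;0 0 0.0008 0 0 0 0.02",
)

```text
t: 18.67
tool_pos: [0.4772, -0.152, 0.0014]
tcp_rot: [0.706, -0.055, 0.055, -0.704]
ft_force: [-1.7, -10.5, -0.6]
finger_gap: 0.0288
```

```bash
python3 chk.py w16
```

```text
18.6667 (array([ 0.47718412, -0.15199125,  0.0014312 ]), array([ 0.70620927, -0.055218  ,  0.0552226 , -0.7036831 ])) [-0.414  0.036  2.137 -0.004  0.968 -0.255] [ -1.75 -10.5   -0.61] 0.028834158868848863
grip 4492 (array([ 477.2, -151.9]), array([23.5, 39.9]), 81.2) (array([ 0.1, -0.1]), array([39.9, 23.5]), 0.2)
tool z heading 8.957997462514776
tray 0 
grip along/lat -0.0749287082494659 -9.562969453691587e-05 rear wall lat range [-0.00800432  0.00703859] ft along/lat/z 
F along,lat,z -10.58 -0.91 -0.41
```

Home: 10.5 N steady and no more travel (tray at cabinet x ≈ 0.105, lateral ≈ 0). Release and lift away.

>>> jog_arm(
  steps="0 0 0 0 0 0 0.03;0 0 0 0 0 0 0.04;0 0 0 0 0 0 0.05;0 0 0 0 0 0 0.055;0 0 0 0 0 0 0.055;0 -0.01 0 0 0 0 0.055;0 -0.03 0 0 0 0 0.055;0 -0.06 0 0 0 0 0.055;0 -0.1 0 0 0 0 0.055;0 -0.14 -0.03 0 0 0 0.055;0 -0.18 -0.06 0 0 0 0.055;0 -0.2 -0.08 0 0 0 0.055",
)

```text
t: 19.72
tool_pos: [0.4652, -0.2272, 0.2022]
tcp_rot: [0.705, -0.054, 0.056, -0.705]
ft_force: [0.8, -0.6, 0.0]
finger_gap: 0.055
```

```bash
python3 look.py w17; python3 - <<'E'
from h import *
f=np.load('pics/w17.npz');W=f['W']
k=(W[...,2]>.044)&(W[...,2]<.054)&(np.hypot(W[...,0]-.477,W[...,1]+.152)<.03);g=rect(W[k]);print('grip',k.sum(),g)
a=np.radians(9.0);A=np.array([np.sin(a),np.cos(a)]);N=np.array([A[1],-A[0]])
D=np.array(g[0])/1000-[.489,-.078];print('along,lat',D@A,D@N)
k=(W[...,2]>.044)&(W[...,2]<.054)&(np.hypot(W[...,0]-.6,W[...,1]+.168)<.03);print('grip2',rect(W[k]) if k.sum()>20 else k.sum())
E
```

```text
19.7167 (array([ 0.46521246, -0.22724891,  0.20217502]), array([ 0.70521536, -0.05403916,  0.05561183, -0.70473994])) [-0.558 -0.166  1.957  0.     1.348 -0.403] [ 0.76 -0.6   0.02] 0.0549994948942245
grip 840 (array([ 477.8, -153.5]), array([19.6, 29.4]), 81.1)
along,lat -0.07632253572338349 0.0007486926958718986
grip2 (array([ 600.5, -171. ]), array([20.2, 30.8]), 80.8)
```

View pics/w17.png

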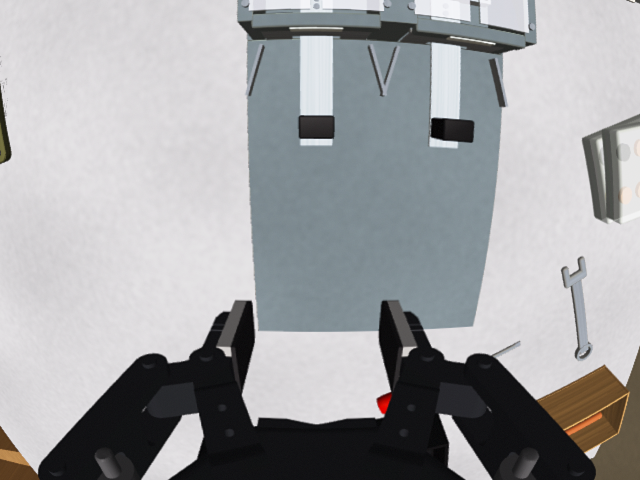

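The view shows the grip at (317,126), the front face shut with the tongue passing under it, and the neighbour's grip unchanged. The tray reads about 1 mm back from its held position, which is spring-back or measuring error. To be sure, I'll press the grip once more from behind with closed fingers, so there is no pull when I retract.

>>> jog_arm(
  steps="0 0.03 0.01 0 0 0 0;0 0.06 0.02 0 0 0 0;0 0.09 0.03 0 0 0 0;0 0.12 0.037 0 0 0 0;0 0.15 0.037 0 0 0 0;0 0.17 0.037 0 0 0 0;0 0.182 0.037 0 0 0 0;0 0.186 0.037 0 0 0 0;0 0.186 0.037 0 0 0 0;0 0.186 0.037 0 0 0 0",
)

```text
t: 20.6
tool_pos: [0.472, -0.1911, 0.0143]
tcp_rot: [0.705, -0.055, 0.056, -0.705]
ft_force: [0.4, 0.4, -0.8]
finger_gap: -0.0001
```

```bash
python3 chk.py w18; python3 - <<'E'
from h import *
f=np.load('pics/w18.npz');W=f['W'];T=totool((W-f['p']).reshape(-1,3),f['q']).reshape(W.shape)
m=(W[...,2]>.043)&(W[...,2]<.054)&(abs(T[...,0])<.02)&(T[...,2]>.013)&(T[...,2]<.06);print('grip tool',m.sum(),rect(T[m][:,[0,2]]),rect(W[m]))
E
```

```text
20.6 (array([ 0.47199978, -0.19112438,  0.01426557]), array([ 0.70521555, -0.05480081,  0.05625763, -0.70462968])) [-0.49   0.032  2.114  0.     0.993 -0.333] [ 0.42  0.43 -0.79] -0.00012459349299048686
grip 1197 (array([ 474.1, -173.5]), array([24.5, 28.7]), 81.2) (array([-0.6, 17.7]), array([28.7, 24.5]), 0.2)
tool z heading 9.008215871294743
tray 2197 (array([  0. , 122.7]), array([119.9,   2.3]), 0.0)
grip along/lat -0.11439104728550242 0.0009056282513849565 rear wall lat range [-0.05799429  0.05972319] ft along/lat/z 
F along,lat,z -0.79 0.63 0.31
grip tool 4405 (array([-0.8, 38.5]), array([30. , 20.4]), 0.1) (array([ 477.1, -153. ]), array([20.4, 30. ]), 81.1)
```

>>> jog_arm(
  steps="0 0 0.003 0 0 0 0;0 0 0.007 0 0 0 0;0 0 0.011 0 0 0 0;0 0 0.014 0 0 0 0;0 0 0.015 0 0 0 0;0 0 0.0155 0 0 0 0",
)

```text
t: 21.15
tool_pos: [0.4734, -0.1749, 0.0129]
tcp_rot: [0.705, -0.055, 0.055, -0.705]
ft_force: [0.4, 0.7, -0.3]
finger_gap: 0.0002
```

>>> jog_arm(
  steps="0 0 0.0008 0 0 0 0;0 0 0.0015 0 0 0 0;0 0 0.0015 0 0 0 0",
)

```text
t: 21.4
tool_pos: [0.4736, -0.1737, 0.0128]
tcp_rot: [-0.705, 0.056, -0.055, 0.705]
ft_force: [-0.2, -0.1, -0.8]
finger_gap: -0.0004
```

>>> jog_arm(
  steps="0 0 0.0008 0 0 0 0;0 0 0.0015 0 0 0 0;0 0 0.0015 0 0 0 0",
)

```text
t: 21.65
tool_pos: [0.4737, -0.1734, 0.0129]
tcp_rot: [0.706, -0.055, 0.055, -0.704]
ft_force: [-0.4, -5.6, -1.3]
finger_gap: -0.0001
```

>>> jog_arm(
  steps="0 0 0.0006 0 0 0 0;0 0 0.0012 0 0 0 0;0 0 0.0012 0 0 0 0",
)

```text
t: 21.9
tool_pos: [0.4739, -0.1731, 0.0131]
tcp_rot: [0.706, -0.055, 0.055, -0.704]
ft_force: [-1.5, -8.7, -0.0]
finger_gap: -0.0002
```

The tray is firmly against the stop: 8.7 N with only 0.3 mm of give. Retracting.

>>> jog_arm(
  steps="0 0 -0.004 0 0 0 0;0 0 -0.012 0 0 0 0;0 0 -0.02 0 0 0 0;0 -0.03 -0.025 0 0 0 0;0 -0.06 -0.03 0 0 0 0;0 -0.1 -0.04 0 0 0 0;0 -0.14 -0.05 0 0 0 0;0 -0.18 -0.055 0 0 0 0;0 -0.18 -0.055 0 0 0 0;0 -0.18 -0.055 0 0 0 0;0 -0.18 -0.055 0 0 0 0;0 -0.18 -0.055 0 0 0 0",
)

```text
t: 22.9
tool_pos: [0.4644, -0.2249, 0.1908]
tcp_rot: [-0.704, 0.057, -0.054, 0.706]
ft_force: [0.7, 0.6, -0.9]
finger_gap: -0.0001
```

```bash
python3 look.py w19; python3 - <<'E'
from h import *
f=np.load('pics/w19.npz');W=f['W']
k=(W[...,2]>.044)&(W[...,2]<.054)&(np.hypot(W[...,0]-.477,W[...,1]+.152)<.03);g=rect(W[k])
a=np.radians(9.0);A=np.array([np.sin(a),np.cos(a)]);N=np.array([A[1],-A[0]])
D=np.array(g[0])/1000-[.489,-.078];print('grip',g,'along,lat',D@A,D@N)
k=(W[...,2]>.044)&(W[...,2]<.054)&(np.hypot(W[...,0]-.6,W[...,1]+.168)<.03);print('grip2',rect(W[k]))
# flap sheet: points near flap plane for the bay
for nm,o in (('bay',0),('neigh',.125)):
    al=(W[...,:2]-[.489,-.078])@A-.007;la=(W[...,:2]-[.489,-.078])@N-o
    k=(abs(la)<.04)&(al>-.012)&(al<.06)&(W[...,2]>.02)&(W[...,2]<.055);print(nm,'flap pts',k.sum(),[(z,al[k&(abs(W[...,2]-z)<.006)].mean().round(4)) for z in (.025,.035,.045,.052) if (k&(abs(W[...,2]-z)<.006)).any()])
d=manip.snapshot('top')[1];Wt=world('top',d)
for n,(u0,u1,v0,v1,z0,z1) in dict(oiler=(190,232,185,228,.02,.2),yoke=(203,232,296,330,.02,.1),flange=(158,188,276,308,.008,.05)).items():
    w=Wt[v0:v1,u0:u1].reshape(-1,3);w=w[(w[:,2]>z0)&(w[:,2]<z1)];print(n,w.mean(0).round(4))
manip.job_done();print('done',manip.observe()['t'])
E
```

```text
22.9 (array([ 0.46437828, -0.22490348,  0.19078971]), array([-0.70429285,  0.05659407, -0.05445172,  0.70555206])) [-0.555 -0.158  1.969  0.     1.334 -0.398] [ 0.69  0.64 -0.93] -0.00010865511841530195
grip (array([ 477.2, -153.5]), array([19.8, 29.1]), 81.1) along,lat -0.07641639640240762 0.00015607969151482787
grip2 (array([ 600.4, -170.9]), array([19.6, 30.8]), 81.1)
bay flap pts 515 [(0.025, np.float64(0.0006)), (0.035, np.float64(0.0007)), (0.045, np.float64(0.0007))]
neigh flap pts 441 [(0.025, np.float64(0.0005)), (0.035, np.float64(0.0005)), (0.045, np.float64(0.0005))]
oiler [0.7117 0.2962 0.0961]
yoke [0.4638 0.2958 0.052 ]
flange [0.5263 0.417  0.0172]
the job is handed in; nothing more can be done
the job is handed in; nothing more can be done
```

The plate is flat in the tray, and the tray is home against the back stop with its flap shut. I handed the job in at about 23 s; the hand-in reports no verdict.

**What I did**
- **Laying the plate:** I gripped the plate across its 48 mm side, lowered it until it touched the tray floor (about 5 N) and let go.
- **Pushing home:** I lined the tray up with the bay axis and slid it in at up to 48 mm/s, slowing to about 12 mm/s near the stop. The arm read about 10.5 N there, and the tray moved no further.
- **Second press:** After letting go I pressed the grip once more from behind with closed fingers. It met a solid stop at 8.7 N, and I withdrew without pulling.

**Last checks**
- **Tray:** its grip is within 0.2 mm of the bay's middle line, and the tray's origin is about 104 mm inside the flap.
- **Flap:** it hangs vertical, the same as the neighbouring one.
- **Other parts:** the neighbour's grip and the other parts read within 1 mm of where they were. The robot is clear of everything.
- **Plate:** the last look at it was before the push, when it lay centred. I did not look at it again inside the bay.

**What disagreed**
- **Fingertip offset:** the fingertips were 28 mm behind the reported TCP at a 64 mm opening, not 14 mm ahead as stated. I used the measured offset.
- **Tray home position:** after release the grip measured 1 to 1.5 mm farther out than when held against the stop. That is buffer spring-back or camera bias, and it was the same after the second press. The exact remaining gap to the stop (limit 2 mm) was not measured.

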